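# Kick the stand down and hold the little bicycle upright

## Robot

A 6-joint arm with a two-finger parallel gripper is mounted at the origin on the work surface. World frame = base frame: x ahead of the robot, y to its left, z up, the work surface at z = 0. Lengths are in m, angles in rad, forces in N, time in s.
With the tool pointing down it reaches from about 0.35 to 0.775 m from the base axis. Payload 7.3 kg.
Tool frame: the origin (TCP) lies between the finger pads; the fingertips stand ahead of it and the grasp point (between the pads) lies 6 mm ahead of it (robot.tip_extent is the x of the fingertips in the tool frame, in m); x points along the fingers, z is the direction in which the jaws open and shut, and the axes are right-handed (so a half turn about x gives the same grasp; the last joint's range is limited). The gripper opens to 92 mm and grips with 3 to 60 N. Pads are 19 mm wide; open, the fingers measure 130 mm over their backs; the gripper's body (75 mm by 190 mm) begins 47 mm behind the grasp point.
Start: joints at [-1.473, 0.342, 1.524, -0, 1.275, -0.146], TCP at [0.127, -0.509, 0.252] pointing down, gripper open.
Joint ranges: [-2.53, 2.53], [-0.77, 2.02], [0.04, 2.7], [-1, 4.14], [0.28, 2.66], [-3.11, 3.11]. Speed limits (rad/s): [2.57, 2.57, 3.14, 3.14, 3.14, 3.14].

## Interface

Orientations are given as [roll, pitch, yaw] about the fixed x, y, z axes, in that order (R = Rz(yaw) Ry(pitch) Rx(roll)).
In Python, from cell import robot gives the robot as it stands. The module is installed in compiled form; this text tells all that it offers.
- The arm moves only by the shell command python3 -m creep 'ROWS' [FORCE]. ROWS is JSON, a list of rows, each an object with "translation": the shift along the tool's x, y, z in m, a list of three; "twist": the turn, a rotation vector about the tool's x, y, z in rad, a list of three; "hand": the opening in per cent of the stroke, from 0 (shut) to 100 (fully open). A call has 1 to 5 rows; each row is the pose to reach, as a shift and turn from the pose measured when the call began, along the tool's axes at that moment; what a row does not reach only later rows make up. A row lasts 1/10 s, in which the tool goes at most 50 mm and 8.59 degrees, less where a joint would pass 70% of its speed; a pose out of reach is approached as far as the arm can. A call with a gripper value outside its range is refused whole. The fingers move at their own pace and stop on an object; FORCE is the grip in N (left out, the last holds). Time passes only in rows, so rows that repeat a pose let the fingers close. It gives the time, the measured TCP pose, the force and the opening at its end, in the units of the state.
- robot.observe(): the state, without advancing time (a new reading comes with each control period).
- robot.read_camera(name): name is "side" or "top"; returns the picture (480x640x3 uint8, blue, green, red); there is no depth.
- robot.calibration(name): a dict with "intrinsics" (3x3 intrinsics, pixels), "cam_to_world" (4x4, takes a point from camera to world coordinates). Camera axes: x right, y up, looking along -z (the intrinsics and any distortion apply to the point x, -y, -z); pixel columns grow to the right and rows downward; lengths in m; the calibration is good to about 2 mm. A picture is of the moment at which its call begins. calibration takes no time and is no camera call.
- robot.hand_in(): hands the job in, once; it reports no verdict.
The state is a dict: "time": time; "qpos": joint angles; "qvel": joint speeds; "joint_efforts": joint torques, N m; "tool_pos": TCP position; "tool_rot": TCP orientation; "contact_force": force on the tool from outside, world axes, zero at the start; "torque": the same for the moment, N m; "opening": finger opening in m.
Only numpy, scipy, OpenCV 4.12 (cv2) and the standard library are available. Lean on these libraries where they do the work, as an engineer would, in place of code of your own. Each camera call takes 0.05 s, during which the arm holds its last target. There are 200 camera calls.

## Task

The child's bicycle leans against the galvanised box with its kickstand folded up: flip the kickstand down, over centre, until it lies fully against its stop. Then take a firm hold of the frame with the gripper (the bare top of the seat tube is the handy place), bring it off the box and hold it upright, both wheels staying where they stand on the board, so that I can check the gap under the stand's foot. Finish while still holding it upright and still, and leave the things round about alone.

Things in the scene. Friction and masses are not known exactly. Their poses are not given: they have to be found in the camera images.
- bike: Child's 12-inch bicycle without saddle or handlebar, 2.6 kg, grey frame; 300 mm wheels with round 40 mm tyres, axles at y +270 and -270, z 150; fork and head tube reach z 405 near y +185. Origin: on the board between the wheels. Axes: y forward, z up the frame, -x its left, facing the robot. Leans 10 degrees to +x at first, fork on the box. Rear wheel chocked; wheels do not turn. Free to tip.
- kickstand (a joint): Kickstand angle, rad: 0 folded up (leg points back and 8 degrees up), 1.92 fully down at its stop (down and 12 degrees forward). Turns about the bicycle's +x axis. A spring holds it at either end (about 0.3 Nm to start it: 4 N down at 75 mm from the pivot); dead centre at 0.96, beyond it the leg snaps down by itself.
- kickstand_pivot (a point): Kickstand's axis, on the left rear dropout just ahead of and below the hub: x -66, y -235, z 135 mm in the bicycle's frame. Spring and pins lie within 30 mm of it and reach out to x -84.
- kickstand_foot (a point): Centre of the rubber foot (16 mm thick) at the leg's end: 116 mm from the pivot along the leg and 34 mm farther left. Steel leg, 11 mm thick, straight for 32 mm, then slanting outward. Folded up it lies beside the rear wheel and can be pressed down from above with closed fingertips. Stand down and bicycle upright, the foot hangs 13 mm clear of the board.
- seat_tube_top (a point): Centre of the open top end of the bare seat tube, 30 mm thick, at x 0, y -128, z 335 mm in the bicycle's frame; the tube leans 12 degrees back, its top 50 mm is free to be gripped across (along the bicycle's x).
- stock_box: Open galvanised sheet-metal box with rolled rim, heavy and fixed, 180 x 300 mm and 258 mm high to the middle of its 8 mm rim, standing on the table on the far side of the front half of the bicycle, its 300 mm side along it. Origin: on the table, at the foot of the face towards the bicycle, 40 mm from that face's rear corner; the box lies to its +x, y from -40 to +260 mm.
- board: Fixed low wooden board, 210 mm (x) by 920 mm (y) and 12 mm thick, under both wheels, with two wooden wedges chocking the rear wheel. Origin: underside, below the point midway between the wheels; y along the bicycle, z up.
- brush_can: Bystander: tin can 72 mm wide, 85 mm high, two brush handles to 150 mm. Origin at the centre of its underside.
- lantern_cowl: Bystander: small conical tin lantern cowl, 96 mm wide, 90 mm high with its ring. Origin at the centre of its underside.
- saddle: Bystander: the black saddle, upside down, its post pointing up to 165 mm. Saddle 190 x 55 mm. Origin at its underside.
- hammer: Bystander: hammer lying down, 260 mm long. Origin at its middle, underside.

How it is judged:
On the way, in this order (a step that is already met when the one before it is completed fails the run):
1. the kickstand is flipped down over centre against its stop (value of joint kickstand above 1.8 rad), for 0.2 s.
2. with the stand down, the bicycle is held upright by the fingers, off the box, wheels on the board (value of joint kickstand above 1.8 rad and angle between bike's own z axis and vertical below 0.055 rad and contact force between the fingers and bike above 3 N and contact force between bike and board above 6 N and contact force between bike and stock_box below 0.3 N), for 0.5 s.
At the end, for the whole second after the job is handed in: Stand within 0.12 rad of its stop; bicycle upright to 0.055 rad (about 3 degrees) and still; fingers pressing it with more than 3 N; wheels within 30 mm of where they stood, carrying it on the board (over 6 N); nothing on the box; the stand's foot clear of the board (all of step 2 and z of kickstand_foot in the frame of board above 0.024 m and z of bike in the frame of board below 0.02 m and x of bike in the frame of board between -0.03 and 0.03 m and y of bike in the frame of board between -0.03 and 0.03 m and linear speed of bike below 0.03 m/s and angular speed of bike below 0.1 rad/s); the arm keeps its last pose, push and grip.
It fails at once if the bicycle falls over (angle between bike's own z axis and vertical above 0.4 rad).
It fails at once if the bicycle is lifted off the board (z of bike in the frame of board above 0.04 m).
It fails at once if one of the things round about (can, cowl, saddle, hammer) is knocked out of its place (distance of any of brush_can, lantern_cowl, saddle, hammer from where it was at the start of the episode above 0.03 m).
It also fails if it takes over 54 s, if anything falls off the work surface, if the arm or the gripper's body presses on something with over 40 N, if the wrist force passes 120 N, or if a joint passes its speed limit or range.

## Working session

There is one attempt and no reset: what is moved stays moved. The work goes in short steps, Python scripts to look and compute and a shell command to move; the robot and the scene stay as the last step left them, time stands still between calls to the robot, and variables do not carry over. Pictures are saved under pics/ and viewed, about 8 in all and at most 12, crops included, and the job is handed in when it is done.

```bash
mkdir -p pics; python3 - <<'E'
from cell import robot
import cv2,numpy as np
print(robot.observe(), robot.tip_extent)
for n in("side","top"):
    cv2.imwrite(f"pics/{n}0.png",robot.read_camera(n)); c=robot.calibration(n); print(n,c)
E
```

```text
{'time': 0.0, 'qpos': array([-1.47300898e+00,  3.42703088e-01,  1.52502768e+00, -5.51883938e-07,
        1.27543475e+00, -1.45971157e-01]), 'qvel': array([ 0.00089492, -0.00060687,  0.00060701,  0.00111361, -0.00055756,
        0.00199061]), 'joint_efforts': array([-1.04150106e-04, -4.31242418e+01, -2.44215882e+01,  7.18101813e-02,
        5.59618778e-02, -1.05017259e-04]), 'tool_pos': array([ 0.12670779, -0.50908342,  0.25105142]), 'tool_rot': array([2.99595702, 1.56922347, 1.66891936]), 'contact_force': array([0.2338456 , 0.66252396, 0.1297247 ]), 'torque': array([ 0.02543845, -0.01076311, -0.03672145]), 'opening': 0.0920205172041164} 0.025
side {'intrinsics': array([[477.26689639,   0.        , 319.24444138],
       [  0.        , 477.26689639, 233.75277747],
       [  0.        ,   0.        ,   1.        ]]), 'cam_to_world': array([[-0.47279619,  0.52550999, -0.70732101, -0.30887994],
       [-0.88092788, -0.30077252,  0.3653792 ,  0.53196088],
       [-0.0207323 ,  0.79584869,  0.60514051,  0.93959932],
       [ 0.        ,  0.        ,  0.        ,  1.        ]])}
top {'intrinsics': array([[487.05718235,   0.        , 322.52917291],
       [  0.        , 487.05718235, 244.5127304 ],
       [  0.        ,   0.        ,   1.        ]]), 'cam_to_world': array([[ 0.02851485,  0.99733408, -0.06716876,  0.45109761],
       [-0.99957637,  0.02884181,  0.00390298,  0.09712553],
       [ 0.00582984,  0.06702901,  0.997734  ,  1.5029295 ],
       [ 0.        ,  0.        ,  0.        ,  1.        ]])}
```

View pics/side0.png

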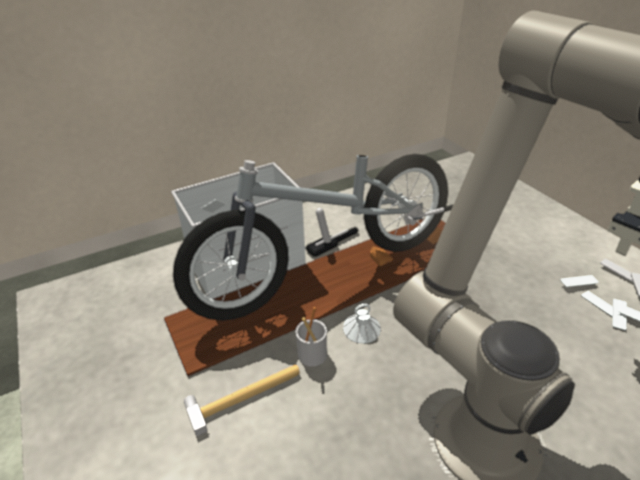

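View pics/top0.png

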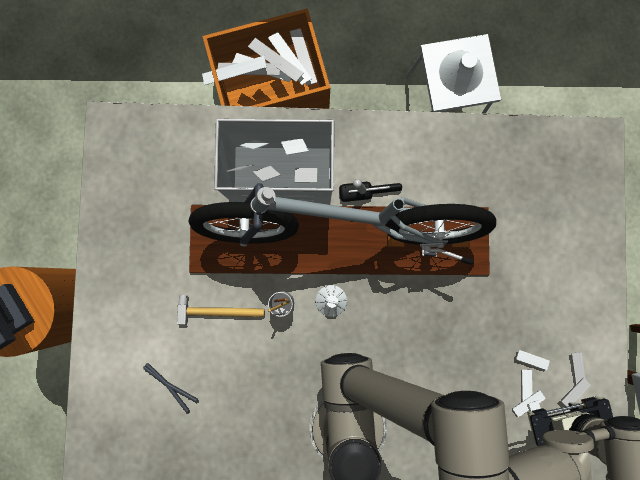

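The side view shows the seat-tube top near (362,157) and the folded stand near (440,210). In the top view the seat-tube top is near (398,205), the stand foot near (468,262), and the board spans about (190,205) to (490,276). Next I'll zoom in and measure.

```bash
cat > h.py <<'E'
import numpy as np,cv2
from cell import robot
from scipy.spatial.transform import Rotation as R
C={n:robot.calibration(n) for n in("side","top")}
def ray(n,u,v):
    K,T=C[n]["intrinsics"],C[n]["cam_to_world"]
    d=np.array([(u-K[0,2])/K[0,0],-(v-K[1,2])/K[1,1],-1]); d=T[:3,:3]@d
    return T[:3,3],d/np.linalg.norm(d)
def plane(n,u,v,z):
    o,d=ray(n,u,v); return o+d*(z-o[2])/d[2]
def tri(a,b):
    (o1,d1),(o2,d2)=ray("side",*a),ray("top",*b)
    s=np.linalg.lstsq(np.c_[d1,-d2],o2-o1,rcond=None)[0]
    p,q=o1+s[0]*d1,o2+s[1]*d2; return (p+q)/2,np.linalg.norm(p-q)
def proj(n,p):
    K,T=C[n]["intrinsics"],C[n]["cam_to_world"]
    c=T[:3,:3].T@(np.asarray(p)-T[:3,3]); return K[0,0]*c[0]/-c[2]+K[0,2],K[1,1]*-c[1]/-c[2]+K[1,2]
E
python3 - <<'E'
from h import *
t=cv2.imread("pics/top0.png"); s=cv2.imread("pics/side0.png")
b,g,r=[t[...,i].astype(int) for i in range(3)]
m=((r>b*1.8)&(r>40)).astype(np.uint8); m[:195]=0; m[285:]=0; m[:,:180]=0;m[:,500:]=0
m=cv2.morphologyEx(m,cv2.MORPH_OPEN,np.ones((3,3)))
# sample edges of board
def fit(pts): return cv2.fitLine(np.float32(pts),cv2.DIST_HUBER,0,.01,.01).ravel()
xs=[x for x in range(200,480,2)]
bot=[(x,np.where(m[:,x])[0].max()+.5) for x in xs if m[:,x].any()]
top=[(x,np.where(m[:,x])[0].min()-.5) for x in list(range(310,345,2))]
lef=[(np.where(m[y])[0].min()-.5,y) for y in range(250,270,2)]
rig=[(np.where(m[y])[0].max()+.5,y) for y in range(250,270,2)]
for n,l in zip(("bot","top","lef","rig"),map(fit,(bot,top,lef,rig))): print(n,l)
def X(a,b):
    A=np.c_[a[:2],-b[:2]]; k=np.linalg.solve(A,b[2:]-a[2:]); return a[2:]+k[0]*a[:2]
L=[fit(q) for q in (bot,top,lef,rig)]
cs=[X(L[i],L[j]) for i in(0,1) for j in (2,3)]
P=[plane("top",*c,.012) for c in cs]
for c,p in zip(cs,P): print(c,p)
print("ctr",np.mean(P,0),"yaw",np.degrees(np.arctan2(*(P[0]-P[1])[[1,0]])),np.linalg.norm(P[0]-P[1]),np.linalg.norm(P[0]-P[2]))
a=cv2.resize(s[130:270,330:470],None,fx=4.2,fy=4.2,interpolation=2)
c=cv2.resize(t[185:285,370:510],None,fx=4.2,fy=4.2,interpolation=2)
c=cv2.copyMakeBorder(c,0,588-420,0,0,0)
cv2.imwrite("pics/z0.png",np.hstack([a,c])[:, :1176]); cv2.imwrite("pics/z0.png",cv2.resize(np.hstack([a,c]),(800,400)))
E
```

```text
bot [9.999673e-01 8.088975e-03 3.170000e+02 2.733000e+02]
top [ 9.9439877e-01 -1.0569356e-01  3.2579999e+02  2.2070000e+02]
lef [ 4.8548635e-02 -9.9882084e-01  1.8930000e+02  2.5900000e+02]
rig [-4.371139e-08  1.000000e+00  4.885000e+02  2.590000e+02]
[188.6554  272.26178] [0.45482822 0.49722125 0.012     ]
[488.5    274.6873] [ 0.47360978 -0.41924684  0.012     ]
[190.46242 235.08488] [0.56872966 0.49702966 0.012     ]
[488.5     203.40678] [ 0.69362576 -0.4180068   0.012     ]
ctr [0.54769836 0.03924932 0.012     ] yaw 91.17402151028428 0.9166605154609757 0.11390160084018383
```

View pics/z0.png

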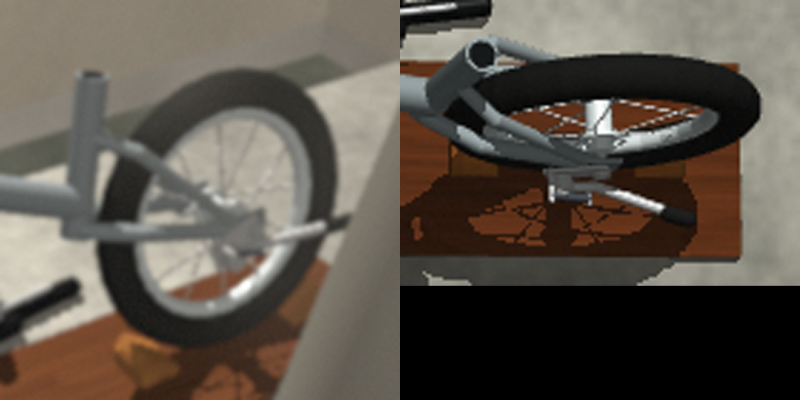

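```bash
cat >> h.py <<'E'
yaw=np.radians(1.17); B0=np.array([.569,.041,.012])
def W(p,lean=10.,dx=0.):  # bike mm -> world
    p=np.array(p,float)/1e3-[0,0,.02]
    p=R.from_euler("y",lean,degrees=True).apply(p)+[dx,0,.02]
    return B0+R.from_euler("z",yaw).apply(p)
def leg(th,s,out):  # point on leg s mm from pivot along leg, out mm farther left
    a=np.radians(8)-th   # elevation of leg pointing back, turns about +x
    return [-66-out,-235-s*np.cos(a),135+s*np.sin(a)]
E
python3 - <<'E'
from h import *
print("tri",tri((361.5,155.9),(399.05,203.55)),"model",W((0,-128,335)))
print(proj("side",W((0,-128,335))),proj("top",W((0,-128,335))))
f=W(leg(0,116,34)); print("foot",f,proj("top",f),"seen 468,260;", plane("top",468,260.2,f[2]), "pivot",W((-66,-235,135)))
for th in (0,1.2,1.92): print(th, W(leg(th,90,20)))
o=robot.observe(); Rt=R.from_euler("xyz",o["tool_rot"]); print(Rt.as_matrix())
E
```

```text
tri (array([ 0.63418401, -0.08775369,  0.34021229]), np.float64(0.002499917000527516)) model [ 0.6263014  -0.08585641  0.34221444]
(np.float64(363.00236713717106), np.float64(156.60747546630682)) (np.float64(397.89639019571814), np.float64(206.375247953004))
foot [ 0.50045193 -0.31034403  0.17851652] (np.float64(469.7803094334629), np.float64(263.35267210184213)) seen 468,260; [ 0.50889981 -0.30541678  0.17851652] pivot [ 0.52878007 -0.19487042  0.15671367]
0 [ 0.51308243 -0.28433373  0.17252192]
1.2 [ 0.49635234 -0.23951102  0.08285123]
1.92 [ 0.4934225  -0.17686445  0.07349331]
[[-1.49509465e-04  9.70424664e-01  2.41404120e-01]
 [ 1.33454947e-03  2.41404101e-01 -9.70423763e-01]
 [-9.99999098e-01  1.77078202e-04 -1.33117192e-03]]
```

```bash
cat >> h.py <<'E'
DX=.008
def go(p,xd,zd):  # tip (tcp+tip_extent) at p, tool x=xd, tool z=zd
    xd=np.array(xd,float); xd/=np.linalg.norm(xd); zd=np.array(zd,float); zd-=xd*(zd@xd); zd/=np.linalg.norm(zd)
    M=R.from_matrix(np.c_[xd,np.cross(zd,xd),zd]); o=robot.observe(); A=R.from_euler("xyz",o["tool_rot"])
    t=np.array(p)-.025*xd; print("tcp",t.round(4),"shift",A.inv().apply(t-o["tool_pos"]).round(4),"twist",(A.inv()*M).as_rotvec().round(4))
E
python3 - <<'E'
from h import *
s=np.sin(np.radians(40));c=np.cos(np.radians(40))
for th,q,u in((0,83,21),(.5,78,18),(1,73,17)): print(W(leg(th,q,u),10,DX))
print("piv",W((-66,-235,135),10,DX))
go((.524,-.258,.24),(s,0,-c),(0,-1,0))
go((.39,-.30,.25),(s,0,-c),(0,-1,0))
E
```

```text
[ 0.51978548 -0.27726351  0.17173616]
[ 0.51577079 -0.26814102  0.13275253]
[ 0.51140451 -0.24284248  0.10516613]
piv [ 0.5367784  -0.19470707  0.15671367]
tcp [ 0.5079 -0.258   0.2592] shift [-0.0077  0.4306 -0.1517] twist [ 0.2333 -0.0864  0.6946]
tcp [ 0.3739 -0.3     0.2692] shift [-0.0178  0.2904 -0.1433] twist [ 0.2333 -0.0864  0.6946]
```

```bash
python3 -m creep '[{"translation":[-0.018,0.29,-0.143],"twist":[0.233,-0.086,0.695],"hand":0},{"translation":[-0.018,0.29,-0.143],"twist":[0.233,-0.086,0.695],"hand":0},{"translation":[-0.018,0.29,-0.143],"twist":[0.233,-0.086,0.695],"hand":0},{"translation":[-0.018,0.29,-0.143],"twist":[0.233,-0.086,0.695],"hand":0},{"translation":[-0.018,0.29,-0.143],"twist":[0.233,-0.086,0.695],"hand":0}]' 20
python3 - <<'E'
from h import *
s=np.sin(np.radians(40));c=np.cos(np.radians(40))
go((.526,-.258,.22),(s,0,-c),(0,-1,0))
E
```

```text
time: 0.6
tool_pos: [0.3181, -0.3473, 0.2657]
tool_rot: [1.572, 0.867, -0.002]
contact_force: [1.3, 0.6, -2.4]
opening: 0.0565
tcp [ 0.5099 -0.258   0.2392] shift [ 0.1442  0.1289 -0.0899] twist [-0.0029  0.0016 -0.0053]
```

```bash
python3 -m creep '[{"translation":[0.144,0.129,-0.09],"twist":[0,0,0],"hand":0},{"translation":[0.144,0.129,-0.09],"twist":[0,0,0],"hand":0},{"translation":[0.144,0.129,-0.09],"twist":[0,0,0],"hand":0},{"translation":[0.144,0.129,-0.09],"twist":[0,0,0],"hand":0},{"translation":[0.144,0.129,-0.09],"twist":[0,0,0],"hand":0}]'
python3 -m creep '[{"translation":[0,0,0],"twist":[0,0,0],"hand":0},{"translation":[0,0,0],"twist":[0,0,0],"hand":0}]'
python3 - <<'E'
from h import *
s=np.sin(np.radians(40));c=np.cos(np.radians(40))
go((.526,-.258,.22),(s,0,-c),(0,-1,0))
t=robot.read_camera("top")[165:305,330:510]; u=robot.read_camera("side")[130:270,330:470]
cv2.imwrite("pics/a1.png",np.hstack([cv2.resize(t,(450,350),interpolation=2),cv2.resize(u,(350,350),interpolation=2)]))
E
```

```text
time: 1.1
tool_pos: [0.5126, -0.2545, 0.2386]
tool_rot: [1.574, 0.868, 0.004]
contact_force: [0.1, -0.3, -0.3]
opening: 0.0165
time: 1.3
tool_pos: [0.5124, -0.2539, 0.2382]
tool_rot: [1.575, 0.869, 0.006]
contact_force: [-0.1, 0.1, -0.1]
opening: 0.0021
tcp [ 0.5099 -0.258   0.2392] shift [-0.0024 -0.0013  0.004 ] twist [ 0.0006 -0.004  -0.0041]
```

View pics/a1.png

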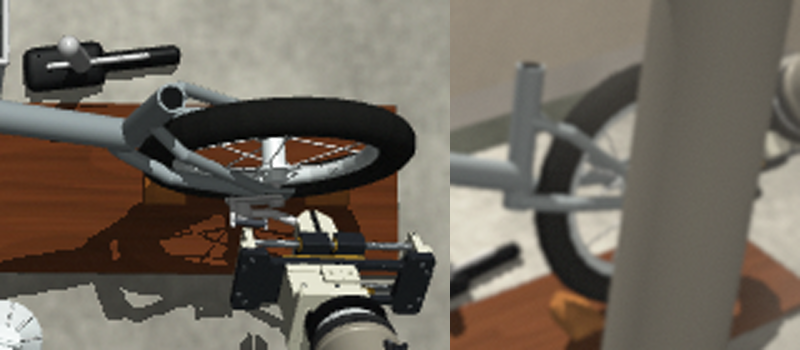

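```bash
python3 -m creep '[{"translation":[0.015,-0.013,0.003],"twist":[0,0,0],"hand":0},{"translation":[0.024,-0.02,0.003],"twist":[0,0,0],"hand":0},{"translation":[0.031,-0.026,0.003],"twist":[0,0,0],"hand":0},{"translation":[0.036,-0.031,0.003],"twist":[0,0,0],"hand":0},{"translation":[0.042,-0.036,0.003],"twist":[0,0,0],"hand":0}]'
python3 -m creep '[{"translation":[0.006,-0.005,0],"twist":[0,0,0],"hand":0},{"translation":[0.012,-0.01,0],"twist":[0,0,0],"hand":0}]'
```

```text
time: 1.9
tool_pos: [0.51, -0.2603, 0.1835]
tool_rot: [1.571, 0.868, -0.003]
contact_force: [-9.4, -1.2, 3.0]
opening: 0.0003
time: 2.1
tool_pos: [0.5087, -0.2612, 0.1678]
tool_rot: [1.572, 0.868, -0.005]
contact_force: [-2.1, 1.8, 3.3]
opening: 0.0001
```

```bash
python3 -m creep '[{"translation":[0.006,-0.005,0],"twist":[0,0,0],"hand":0},{"translation":[0.012,-0.01,0],"twist":[0,0,0],"hand":0},{"translation":[0.018,-0.015,0],"twist":[0,0,0],"hand":0}]'
python3 -m creep '[{"translation":[0.006,-0.005,0],"twist":[0,0,0],"hand":0},{"translation":[0.012,-0.01,0],"twist":[0,0,0],"hand":0}]'
python3 -m creep '[{"translation":[0,0,0],"twist":[0,0,0],"hand":0},{"translation":[0,0,0],"twist":[0,0,0],"hand":0}]'
python3 - <<'E'
from h import *
t=robot.read_camera("top")[165:305,330:510]; u=robot.read_camera("side")[130:270,330:470]
cv2.imwrite("pics/a2.png",np.hstack([cv2.resize(t,(450,350),interpolation=2),cv2.resize(u,(350,350),interpolation=2)]))
E
```

```text
time: 2.4
tool_pos: [0.5079, -0.2629, 0.1446]
tool_rot: [1.57, 0.867, -0.009]
contact_force: [0.5, 0.1, 0.3]
opening: 0.0005
time: 2.6
tool_pos: [0.5071, -0.2646, 0.1292]
tool_rot: [1.569, 0.867, -0.013]
contact_force: [0.3, -0.4, -0.8]
opening: 0.0004
time: 2.8
tool_pos: [0.5064, -0.2659, 0.1295]
tool_rot: [1.569, 0.867, -0.015]
contact_force: [0.5, 0.8, -0.0]
opening: 0.0005
```

View pics/a2.png

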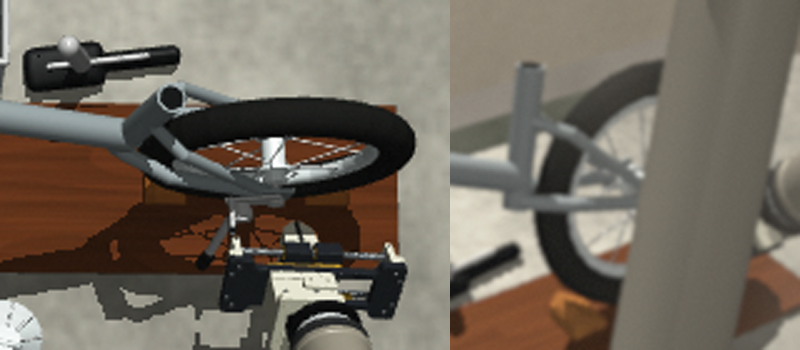

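The stand has snapped over: the foot now shows at about (412,268) in the top view and the finger force is nil. Next I'll retreat and rise, and measure foot and tube again.

```bash
python3 -m creep '[{"translation":[-0.05,0,0],"twist":[0,0,0],"hand":0},{"translation":[-0.1,0,0],"twist":[0,0,0],"hand":0},{"translation":[-0.15,0,0],"twist":[0,0,0],"hand":0},{"translation":[-0.2,0.03,0],"twist":[0,0,0],"hand":0},{"translation":[-0.24,0.06,0],"twist":[0,0,0],"hand":0}]'
python3 - <<'E'
from h import *
cv2.imwrite("pics/t3.png",robot.read_camera("top"));cv2.imwrite("pics/s3.png",robot.read_camera("side"))
f=W(leg(1.92,116,34),10,DX);print("foot",f,proj("top",f))
T=np.array([.634,-.088,.340]); a=10
Q=R.from_euler("z",yaw)*R.from_euler("y",a,degrees=True)
ax=Q.apply([0,-np.sin(np.radians(12)),np.cos(np.radians(12))]); zx=Q.apply([1,0,0])
print(ax,zx)
go(T+ax*.08,-ax,zx); go(T-ax*.044,-ax,zx); print(robot.observe()["qpos"].round(2))
t=cv2.imread("pics/t3.png")[165:305,330:510]; u=cv2.imread("pics/s3.png")[130:270,330:470]
cv2.imwrite("pics/a3.png",np.hstack([cv2.resize(t,(450,350),interpolation=2),cv2.resize(u,(350,350),interpolation=2)]))
E
```

```text
time: 3.4
tool_pos: [0.3959, -0.2635, 0.3447]
tool_rot: [1.567, 0.868, -0.019]
contact_force: [1.1, -1.5, 1.0]
opening: 0.0003
foot [ 0.48311081 -0.17166471  0.05087965] (np.float64(410.122784832112), np.float64(269.05212016470443))
[ 0.17406347 -0.20440012  0.96328734] [ 0.98460243  0.02010872 -0.17364818]
tcp [ 0.6523 -0.1095  0.4411] shift [ 0.0937  0.2516 -0.1588] twist [-1.3903  0.8554 -0.5155]
tcp [ 0.6307 -0.0841  0.3217] shift [ 0.1696  0.1572 -0.1855] twist [-1.3903  0.8554 -0.5155]
[-1.13 -0.05  1.92  0.74  1.04  0.14]
```

View pics/a3.png

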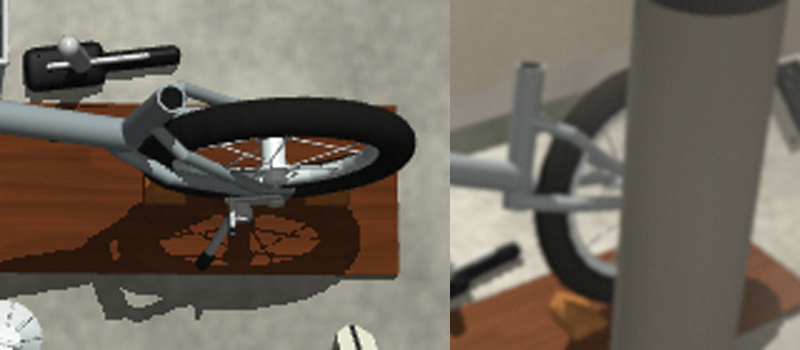

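```bash
python3 -m creep '[{"translation":[-0.04,0.03,0],"twist":[-0.12,0.074,-0.045],"hand":60},{"translation":[-0.08,0.07,0],"twist":[-0.24,0.148,-0.09],"hand":100},{"translation":[-0.1,0.085,0],"twist":[-0.36,0.222,-0.135],"hand":100},{"translation":[-0.1,0.085,0],"twist":[-0.48,0.296,-0.18],"hand":100},{"translation":[-0.1,0.085,0],"twist":[-0.6,0.37,-0.225],"hand":100}]'
cat >> h.py <<'E'
def seat(d,lean=10,T=(.634,-.088,.340)):
    Q=R.from_euler("z",yaw)*R.from_euler("y",lean,degrees=True)
    ax=Q.apply([0,-np.sin(np.radians(12)),np.cos(np.radians(12))])
    go(np.array(T)+ax*d,-ax,Q.apply([1,0,0]))
E
python3 -c "from h import *;seat(.1)"
```

```text
time: 4.0
tool_pos: [0.3971, -0.2643, 0.4823]
tool_rot: [1.481, 1.114, 0.613]
contact_force: [1.2, 0.1, 0.2]
opening: 0.0358
tcp [ 0.6558 -0.1136  0.4604] shift [0.1512 0.2547 0.0486] twist [-0.7858  0.483  -0.2886]
```

```bash
python3 -m creep '[{"translation":[0.03,0.05,0.01],"twist":[-0.12,0.074,-0.044],"hand":100},{"translation":[0.06,0.1,0.02],"twist":[-0.24,0.148,-0.088],"hand":100},{"translation":[0.09,0.15,0.03],"twist":[-0.36,0.222,-0.132],"hand":100},{"translation":[0.12,0.2,0.039],"twist":[-0.48,0.296,-0.176],"hand":100},{"translation":[0.151,0.255,0.049],"twist":[-0.6,0.37,-0.22],"hand":100}]'
python3 -c "from h import *;seat(.1)"
```

```text
time: 4.5
tool_pos: [0.6117, -0.1398, 0.4634]
tool_rot: [1.973, 1.299, 1.767]
contact_force: [0.7, -1.2, 1.0]
opening: 0.0758
tcp [ 0.6558 -0.1136  0.4604] shift [0.0074 0.0333 0.0383] twist [-0.1894  0.1154 -0.0706]
```

```bash
python3 -m creep '[{"translation":[0.004,0.017,0.019],"twist":[-0.1,0.06,-0.035],"hand":100},{"translation":[0.007,0.033,0.038],"twist":[-0.189,0.115,-0.071],"hand":100},{"translation":[0.007,0.033,0.038],"twist":[-0.189,0.115,-0.071],"hand":100},{"translation":[0.007,0.033,0.038],"twist":[-0.189,0.115,-0.071],"hand":100}]'
python3 - <<'E'
from h import *
seat(.1);seat(-.044)
s=robot.read_camera("side")[90:240,270:470];t=robot.read_camera("top")[130:290,320:480]
cv2.imwrite("pics/a4.png",np.hstack([cv2.resize(s,(440,330),interpolation=2),cv2.resize(t,(330,330),interpolation=2)]))
E
```

```text
time: 4.9
tool_pos: [0.6535, -0.1118, 0.4523]
tool_rot: [2.287, 1.292, 2.291]
contact_force: [1.1, -0.4, 0.3]
opening: 0.092
tcp [ 0.6558 -0.1136  0.4604] shift [-0.0086  0.      0.0008] twist [ 0.0008 -0.0076 -0.0028]
tcp [ 0.6307 -0.0841  0.3217] shift [ 0.1354 -0.0004  0.0019] twist [ 0.0008 -0.0076 -0.0028]
```

View pics/a4.png

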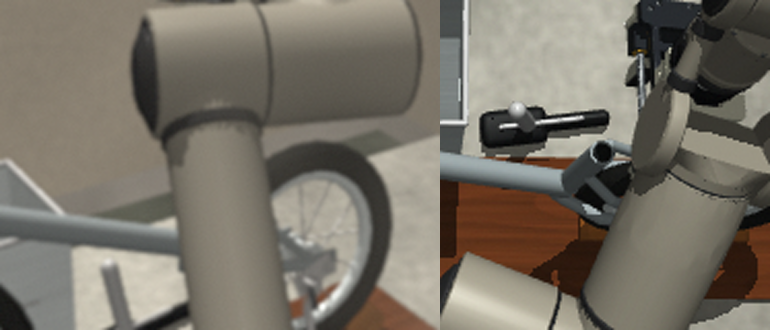

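```bash
python3 -m creep '[{"translation":[0.02,0,0.002],"twist":[0,-0.008,0],"hand":100},{"translation":[0.04,0,0.002],"twist":[0,-0.008,0],"hand":100},{"translation":[0.06,0,0.002],"twist":[0,-0.008,0],"hand":100},{"translation":[0.075,0,0.002],"twist":[0,-0.008,0],"hand":100}]'
python3 - <<'E'
from h import *
seat(-.044)
o=robot.observe();A=R.from_euler("xyz",o["tool_rot"])
for v in ((.025,0,.05),(.025,0,-.05),(-.06,0,.095),(-.06,0,-.095)): print(v,proj("top",o["tool_pos"]+A.apply(v)))
E
```

```text
time: 5.4
tool_pos: [0.6404, -0.0988, 0.3875]
tool_rot: [2.23, 1.312, 2.228]
contact_force: [-0.3, -0.0, 0.4]
opening: 0.0916
tcp [ 0.6307 -0.0841  0.3217] shift [0.0681 0.0009 0.001 ] twist [-0.0021  0.0182  0.0023]
(0.025, 0, 0.05) (np.float64(402.2299881542011), np.float64(180.87765389375232))
(0.025, 0, -0.05) (np.float64(403.2333064141509), np.float64(221.31897896345026))
(-0.06, 0, 0.095) (np.float64(415.7492997716795), np.float64(148.9835364395894))
(-0.06, 0, -0.095) (np.float64(418.36636730439176), np.float64(231.21058124639137))
```

```bash
python3 -m creep '[{"translation":[0.017,0,0.001],"twist":[0,0.018,0],"hand":100},{"translation":[0.034,0,0.001],"twist":[0,0.018,0],"hand":100},{"translation":[0.052,0,0.001],"twist":[0,0.018,0],"hand":100},{"translation":[0.066,0,0.001],"twist":[0,0.018,0],"hand":100},{"translation":[0.066,0,0.001],"twist":[0,0.018,0],"hand":100}]'
python3 - <<'E'
from h import *
seat(-.044)
s=robot.read_camera("side")[90:240,270:470];t=robot.read_camera("top")[130:290,320:480]
cv2.imwrite("pics/a5.png",np.hstack([cv2.resize(s,(440,330),interpolation=2),cv2.resize(t,(330,330),interpolation=2)]))
E
```

```text
time: 5.9
tool_pos: [0.6303, -0.0861, 0.3247]
tool_rot: [2.276, 1.303, 2.275]
contact_force: [-1.1, 0.3, 0.0]
opening: 0.092
tcp [ 0.6307 -0.0841  0.3217] shift [0.0033 0.0014 0.0009] twist [-0.0036  0.0029  0.0028]
```

View pics/a5.png

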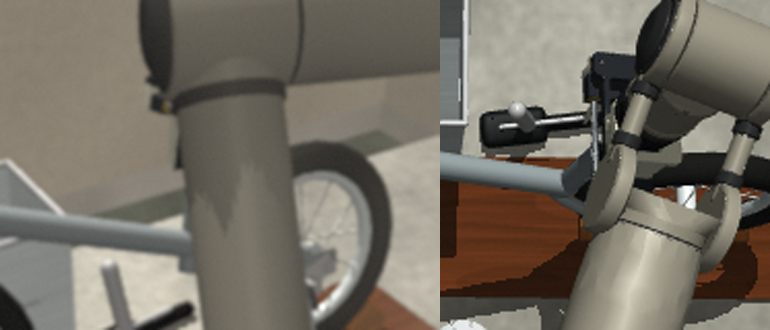

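```bash
for k in 1 2; do python3 -m creep '[{"translation":[0.002,0.001,0],"twist":[0,0,0],"hand":15},{"translation":[0.002,0.001,0],"twist":[0,0,0],"hand":15},{"translation":[0.002,0.001,0],"twist":[0,0,0],"hand":15},{"translation":[0.002,0.001,0],"twist":[0,0,0],"hand":15},{"translation":[0.002,0.001,0],"twist":[0,0,0],"hand":15}]' 35; done
```

```text
time: 6.5
tool_pos: [0.6308, -0.0849, 0.3243]
tool_rot: [2.272, 1.305, 2.271]
contact_force: [-0.5, 0.9, -0.3]
opening: 0.0569
time: 7.0
tool_pos: [0.63, -0.0834, 0.3225]
tool_rot: [2.276, 1.303, 2.275]
contact_force: [-2.6, 1.2, 0.1]
opening: 0.0295
```

```bash
cat >> h.py <<'E'
def tip(d,lift=0,C=None):  # roll bike by d deg about tyre; print row
    o=robot.observe(); A=R.from_euler("xyz",o["tool_rot"]); p=o["tool_pos"]
    C=B0+[DX,0,.02]; r=R.from_rotvec(np.radians(d)*np.array([-np.sin(yaw),np.cos(yaw),0]))
    q=C+[.02*np.radians(d),0,lift]+r.apply(p-C)
    print(d,"shift",A.inv().apply(q-p).round(4),"twist",(A.inv()*r*A).as_rotvec().round(4))
E
python3 - <<'E'
from h import *
for d in(-1,-2,-3,-4,-5): tip(d)
o=robot.observe();print(o["contact_force"],o["torque"],o["opening"])
E
```

```text
-1 shift [ 0.0001 -0.     -0.0055] twist [-0.0036 -0.0171  0.0001]
-2 shift [ 0.0003 -0.0001 -0.011 ] twist [-0.0071 -0.0342  0.0001]
-3 shift [ 0.0006 -0.0002 -0.0165] twist [-0.0107 -0.0512  0.0002]
-4 shift [ 0.0009 -0.0002 -0.0219] twist [-0.0143 -0.0683  0.0002]
-5 shift [ 0.0014 -0.0004 -0.0274] twist [-0.0179 -0.0854  0.0003]
[-2.57665762  1.24619101  0.07671633] [-0.0773396   0.74635827  0.17356413] 0.029512233851026866
```

```bash
python3 -m creep '[{"translation":[0,0,-0.0055],"twist":[-0.0036,-0.0171,0],"hand":15},{"translation":[0.0003,0,-0.011],"twist":[-0.0071,-0.0342,0],"hand":15},{"translation":[0.0006,0,-0.0165],"twist":[-0.0107,-0.0512,0],"hand":15},{"translation":[0.0009,0,-0.0219],"twist":[-0.0143,-0.0683,0],"hand":15},{"translation":[0.0014,0,-0.0274],"twist":[-0.0179,-0.0854,0],"hand":15}]' 45
python3 - <<'E'
from h import *
for d in(-1,-2,-3,-4,-5): tip(d)
o=robot.observe();print(o["contact_force"],o["torque"],o["opening"])
A=R.from_euler("xyz",o["tool_rot"]).as_matrix(); print(A[:,2],np.degrees(np.arcsin(A[2,2])))
E
```

```text
time: 7.5
tool_pos: [0.6024, -0.084, 0.3261]
tool_rot: [1.965, 1.349, 1.973]
contact_force: [-0.6, -2.6, 2.2]
opening: 0.0294
-1 shift [ 0.0001 -0.     -0.0055] twist [-0.0036 -0.0171  0.0001]
-2 shift [ 0.0003 -0.0001 -0.011 ] twist [-0.0071 -0.0342  0.0001]
-3 shift [ 0.0006 -0.0002 -0.0165] twist [-0.0107 -0.0513  0.0002]
-4 shift [ 0.0009 -0.0003 -0.022 ] twist [-0.0142 -0.0683  0.0003]
-5 shift [ 0.0014 -0.0004 -0.0274] twist [-0.0178 -0.0854  0.0003]
[-0.60257554 -2.59214288  2.23573397] [-0.25625629  0.67700489  0.22557845] 0.029423223991828236
[ 0.99630226  0.01652731 -0.08431283] -4.836510876953299
```

```bash
python3 -m creep '[{"translation":[0,0,-0.0055],"twist":[-0.0036,-0.0171,0],"hand":15},{"translation":[0.0003,0,-0.011],"twist":[-0.0071,-0.0342,0],"hand":15},{"translation":[0.0006,0,-0.0165],"twist":[-0.0107,-0.0512,0],"hand":15},{"translation":[0.0009,0,-0.0219],"twist":[-0.0142,-0.0683,0],"hand":15},{"translation":[0.0013,0,-0.026],"twist":[-0.017,-0.082,0],"hand":15}]' 45
python3 -m creep '[{"translation":[0,0,0],"twist":[0,0,0],"hand":15},{"translation":[0,0,0],"twist":[0,0,0],"hand":15},{"translation":[0,0,0],"twist":[0,0,0],"hand":15},{"translation":[0,0,0],"twist":[0,0,0],"hand":15},{"translation":[0,0,0],"twist":[0,0,0],"hand":15}]' 45
python3 - <<'E'
from h import *
o=robot.observe();print(o["contact_force"],o["torque"],o["opening"])
A=R.from_euler("xyz",o["tool_rot"]).as_matrix(); print(A[:,2],A[:,0],np.degrees(np.arcsin(A[2,2])))
s=robot.read_camera("side");t=robot.read_camera("top")
cv2.imwrite("pics/s6.png",s);cv2.imwrite("pics/t6.png",t)
cv2.imwrite("pics/a6.png",np.hstack([cv2.resize(s[130:330,150:470],(400,250),interpolation=2),cv2.resize(t[110:310,180:500],(400,250),interpolation=2)]))
E
```

```text
time: 8.0
tool_pos: [0.5758, -0.0846, 0.3273]
tool_rot: [1.572, 1.367, 1.588]
contact_force: [-2.1, -3.3, 3.0]
opening: 0.0292
time: 8.5
tool_pos: [0.5759, -0.0846, 0.3274]
tool_rot: [1.573, 1.367, 1.589]
contact_force: [-2.0, -1.2, 2.6]
opening: 0.0291
[-1.97360195 -1.15702983  2.64995695] [-0.08681635  0.9121669   0.18542188] 0.029080372715880334
[ 9.99865346e-01  1.64051828e-02 -4.00012662e-04] [-0.00371309  0.20242759 -0.97929019] -0.022919037871673403
```

View pics/a6.png

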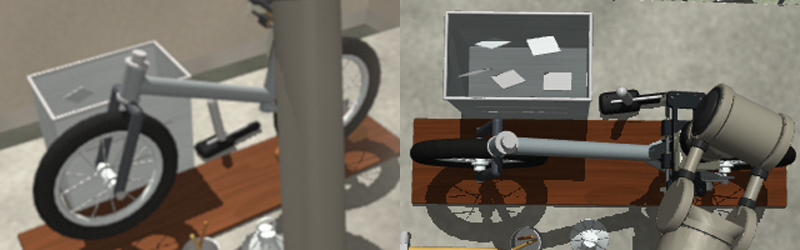

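```bash
python3 - <<'E'
from h import *
p,e=tri((258,171.6),(264,223.6));print("head",p,e)
for l in(0,3):
    q=W((0,178,410),l,DX-.0035);print(l,q,proj("side",q),proj("top",q))
s=cv2.imread("pics/s6.png")[150:250,200:300];t=cv2.imread("pics/t6.png")[190:270,180:300]
cv2.imwrite("pics/a7.png",np.hstack([cv2.resize(s,(400,400),interpolation=2),cv2.copyMakeBorder(cv2.resize(t,(396,264),interpolation=2),0,136,0,4,0)]))
E
```

```text
head [0.56763358 0.22584874 0.41661392] 0.0012218851564018685
0 [0.56986449 0.21905477 0.422     ] (np.float64(260.5185601309126), np.float64(168.25596910934303)) (np.float64(266.5603249554995), np.float64(222.30627729173324))
3 [0.59027126 0.21947155 0.42146552] (np.float64(256.8361487030753), np.float64(164.59072844292913)) (np.float64(266.7308075264888), np.float64(213.24379756987943))
```

View pics/a7.png

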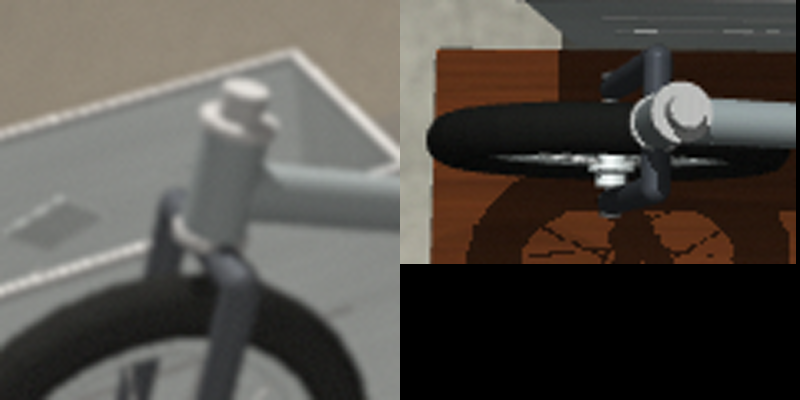

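```bash
python3 -m creep '[{"translation":[0,0,0],"twist":[0,0,0],"hand":15},{"translation":[0,0,0],"twist":[0,0,0],"hand":15},{"translation":[0,0,0],"twist":[0,0,0],"hand":15},{"translation":[0,0,0],"twist":[0,0,0],"hand":15},{"translation":[0,0,0],"twist":[0,0,0],"hand":15}]' 45
python3 - <<'E'
from h import *
p,e=tri((261.3,173),(267.3,222.7));print("knob",p,e)
print("tyre far edge",plane("top",360/3.3+120,220.3,.29))
for f,n in(("pics/t3.png","pics/t6.png"),):
    pass
t0=cv2.imread("pics/top0.png").astype(int);t=robot.read_camera("top")
# bystanders: compare patches before/after
d=np.abs(t.astype(int)-t0).max(2)
for n,(u,v) in dict(hammer=(225,311),can=(281,304),cowl=(331,300),saddle=(370,190)).items(): print(n,np.mean(d[v-15:v+15,u-25:u+25]>40).round(3))
o=robot.observe();print(o["time"],o["contact_force"],o["opening"],o["qvel"].round(4))
E
```

```text
time: 9.1
tool_pos: [0.5759, -0.0846, 0.3273]
tool_rot: [1.573, 1.367, 1.589]
contact_force: [-1.6, -0.8, 2.3]
opening: 0.0291
knob [0.57027252 0.21852971 0.40971668] 0.0004627390083633869
tyre far edge [0.58667754 0.3277566  0.29      ]
hammer 0.127
can 0.294
cowl 0.369
saddle 0.038
9.15 [-1.74683223 -0.69204912  2.28610157] 0.02943617747873628 [ 0.0004 -0.0011 -0.0008  0.0005  0.0007 -0.0015]
```

```bash
python3 -c "from cell import robot; print(robot.hand_in())"
```

```text
the job is handed in; nothing more can be done
None
```

The kickstand is down against its stop, and the gripper is holding the bicycle upright and still by the top of the seat tube. I handed it in at about 9.2 s.

- **Stand:** I pressed the leg down with closed fingertips until it snapped over. Afterwards the foot appeared at pixel (412,269) in the top view, against (410,269) predicted for fully down. I did not measure the gap under the foot itself.
- **Upright:** I gripped the tube at 45 N (opening 29 mm), turned the bicycle 10° about its tyres and held it. The jaws are level to 0.03°. The top of the head tube is at x 0.570, matching the 0.570 expected when upright, so I put the lean below about 1°.
- **Wheels and box:** The tool pushes down with about 2 N, so the wheels carry the bicycle's full weight. The pictures show the fork clear of the box.
- **Things round about:** The can and cowl are where they were in the picture. A pixel comparison did flag changes there (29% and 37%) and a smaller one at the hammer (13%). I put these down to shadows moving and did not check further. The saddle area barely changed.
- **Early disagreement:** The seat-tube top was 8 mm farther out in x than my estimate from the board's edges, so I used the triangulated position.

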